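Release the cuvette tray through the hidden notch

TASK

The cuvette tray of the grey reader is locked in. Somewhere along the floor of the groove that runs along the reader's rear edge is a hidden notch: find it by feeling lightly along the groove with a fingertip, then press the release plate inside the notch all the way down so that the tray comes out at the front, and take the hand away. Do not touch or pull the tray itself, grip nothing, and leave the other things on the desk where they lie.

Things in the scene. Friction and masses are not known exactly. Their poses are not given: they have to be found in the camera images.
- reader: Cuvette reader, a flat grey housing 155 (x) x 330 (y) x 60 mm high, fixed to the desk. Origin: centre of its footprint, on the desk; x from its front (tray and display, towards the robot) to its rear, y along its width, z up. The 60 mm high main part spans x = -75 to +25 mm; behind it, to x = +80 mm, is a lower deck, top at z = 40 mm, in which the groove is sunk.
- groove_mid (a point): Middle of the groove at floor height: x +49, y 0, z 30 mm from the reader's origin, axes as the reader's. The groove runs along y, 75 mm each way, between the main part's wall (x -24 mm from here) and a 40 mm high curb (x +24 mm). Floor black and rigid. In it is the notch: a gap 52 mm long in y, across the whole groove, its middle anywhere from y = -40 to +40 mm (not told).
- release (a joint): Downward travel of the release plate, m: 0 up (start), 0.006 fully down. The plate is black, lies in the notch and fills it; its top is 22 mm above the desk (8 mm below the groove floor), 16 mm when down. It goes straight down against a steady friction of about 3.5 N (a little more if fast), stops hard at the bottom, stays where it is left (no return spring), and drives the tray.
- tray (a joint): How far the cuvette tray stands out of the reader's front, m: 0 shut, 0.030 fully out. The tray moves 5 mm for each mm of the release plate, towards the reader's -x. Its front is a plate 92 mm wide and 46 mm high in the middle of the reader's front.
- beaker: Clear glass beaker, 57 mm wide, 66 mm high; origin at the middle of its foot. Loose; leave alone. Stands beside the reader's left (+y) end.
- petri_dish: Clear dish with lid, 55 mm wide, 14 mm high; origin at the middle of its underside. Loose; leave alone. In front of the reader.
- syringe: Plastic syringe lying down, 21 x 105 x 14 mm; origin under its middle. Loose; leave alone. Behind the reader.
- pen: Black pen lying down, 12 x 145 x 9 mm; origin under its middle. Loose; leave alone. Behind the reader.
- cuvette_block: Black cuvette block, 34 x 80 x 27 mm; origin under its middle. Loose; leave alone. In front of the reader.
- clip: Small binder clip, 30 x 19 x 27 mm; origin under its middle. Loose; leave alone. Beside the reader's right (-y) end.
- handset: Cream telephone handset lying on the desk, 174 x 39 x 37 mm; origin under its middle. Loose; leave alone. Behind and to the left of the reader.

How it is judged:
By the outcome, as a careful person would: the job done as asked, in the order asked, and still so for the second after the job is handed in, with the robot touching nothing.
It also fails if it takes over 45 s, if anything falls off the work surface, if the arm or the gripper's body presses on something with over 40 N, if the wrist force passes 120 N, or if a joint passes its speed limit or range.

ROBOT

A 7-joint arm with a two-finger parallel gripper is mounted at the origin on a cart in front of the work surface, level with it; the furniture and walls round the work are solid. World frame = base frame: x ahead of the robot, y to its left, z up, the work surface at z = 0. Lengths are in m, angles in rad, forces in N, time in s.
With the tool pointing down it reaches from about 0.4 to 0.875 m from the base axis. Payload 19.3 kg.
Tool frame: the origin (TCP) lies at the very end of the fingers, on their centre line; the grasp point (between the pads) lies 19 mm behind it (bot.pinch_z is the distance from the TCP to the grasp point, in m); y points along the fingers, x is the direction in which the jaws open and shut, and the axes are right-handed (so a half turn about y gives the same grasp; the last joint's range is limited). The gripper opens to 85 mm and grips with 20 to 120 N. Pads are 22 mm wide; open, the fingers measure 114 mm over their backs; the gripper's body (76 mm by 85 mm) begins 54 mm behind the grasp point. The pads swing forward as they close: fully open they stand 13 mm farther back than shut.
Start: joints at [-1.406, 0.521, -0.036, 1.599, 0.021, 1.021, -0.113], TCP at [0.145, 0.608, 0.196] pointing down, gripper open.
Joint ranges: [-2.91, 2.91], [-0.3, 2.13], [-1.5, 1.42], [0.17, 2.43], [-1.26, 4.41], [0.16, 1.93], [-2.52, 2.52]. Speed limits (rad/s): [1.89, 1.89, 2.39, 2.39, 3.01, 3.01, 3.01].

INTERFACE

Orientations are given as [roll, pitch, yaw] about the fixed x, y, z axes, in that order (R = Rz(yaw) Ry(pitch) Rx(roll)).
In Python, from workcell import bot gives the robot as it stands. The module is installed in compiled form; this text tells all that it offers.
- The arm moves only by the tool arm_command, never from a script. Its argument "moves" is a list of rows, each an object of numbers: "rx", "ry", "rz": the turn, a rotation vector about the tool's x, y, z in rad; "x", "y", "z": the shift along the tool's x, y, z in cm; "gripper": the opening, from -1 (shut) to 1 (fully open). In form: [{"rx": .., "ry": .., "rz": .., "x": .., "y": .., "z": .., "gripper": ..}, ...]. A call has 1 to 5 rows; each row is the pose to reach, as a shift and turn from the pose commanded when the call began, along the tool's axes at that moment; what a row does not reach only later rows make up. A row lasts 1/12 s, in which the tool goes at most 41.7 mm and 7.16 degrees, less where a joint would pass 70% of its speed; a pose out of reach is approached as far as the arm can. A call with a gripper value outside its range is refused whole. The fingers move at their own pace and stop on an object; "squeeze" is the grip in N (left out, the last holds). Time passes only in rows, so rows that repeat a pose let the fingers close. It gives the time, the measured TCP pose, the force and the opening at its end, in the units of the state.
- bot.observe(): the state, without advancing time (a new reading comes with each control period).
- bot.grab_frame(name): name is "scene" or "top" or "wrist"; returns (picture, depth): 400x640x3 uint8, red, green, blue; 400x640 float32, m along the optical axis (not along the pixel's ray), 0 where there is no reading.
- bot.camera_model(name): a dict with "vfov" (degrees; the focal length in pixels is half the picture's height over the tangent of half this angle, whatever the lens; pixels are square), "cx", "cy" (the principal point, pixels), "dist_coeffs" ([k1, k2, p1, p2, k3] as OpenCV has them; the pictures are not rectified), "extrinsics" (4x4, takes a point from camera to world coordinates); the wrist camera has in their place "mount" (4x4, takes a point from camera to tool coordinates, whose origin is the TCP and whose axes are the tool frame's). Camera axes: x right, y down, z forward; pixel columns grow to the right and rows downward; lengths in m; the calibration is good to about 2 mm. A picture is of the moment at which its call begins: read the wrist's pose just before it. camera_model takes no time and is no camera call.
- bot.job_done(): hands the job in, once; it reports no verdict.
Trained networks look in the newest picture that a camera, given by its name, has taken for a name from the list of things; names that differ only in an ending like _2 or _b are one class to them, and where a whole thing is asked for, a point or a joint stands for the part that bears it (a point fixed in the world has none). Each returns a list of dicts, best first, with "p" (0 to 1); they miss things now and then, are a little off and sometimes report something else, mostly with a low value. They report only what shows in the picture. A call takes as long as a camera call.
- bot.spot_in(name, camera): "box" ([left, top, right, bottom] in pixels, round what is visible of it).
- bot.masks_of(name, camera): "mask" (400x640 bool, what is visible of it) and "box" ([left, top, right, bottom] in pixels, round what is visible of it).
The state is a dict: "clock": time; "qpos": joint angles; "qd": joint speeds; "joint_efforts": joint torques, N m; "position": TCP position; "tool_rot": TCP orientation; "force": force on the tool from outside, world axes, zero at the start; "moment": the same for the moment, N m; "grip_width": finger opening in m.
Only numpy, scipy, OpenCV 4.12 (cv2) and the standard library are available. Lean on these libraries where they do the work, as an engineer would, in place of code of your own. Each camera call takes 0.05 s, during which the arm holds its last target.

## Working session

There is one attempt and no reset: what is moved stays moved. The work goes in short steps, Python scripts to look and compute and a tool call to move; the robot and the scene stay as the last step left them, time stands still between calls to the robot, and variables do not carry over. Pictures are saved under pics/ and viewed, and the job is handed in when it is done.

Besides the shell and the picture viewer there is one more tool, called by a JSON object that holds its "op" and its "data", one argument or row to a line. arm_command: Moves the arm, as the interface text tells. Its arguments: {"type":"object","properties":{"moves":{"type":"array"},"squeeze":{"type":"number"}},"required":["moves"]}

```bash
mkdir -p pics; python3 - <<'E'
from workcell import bot
import cv2,numpy as np
s=bot.observe(); print(s)
for n in ["top","scene"]:
    im,d=bot.grab_frame(n); cv2.imwrite(f"pics/{n}0.png",im[:,:,::-1]); np.savez(f"{n}0.npz",im=im,d=d)
    print(n,bot.camera_model(n))
    for t in ["reader"]:
        for r in bot.spot_in(t,n)[:2]: print(t,r)
print(bot.camera_model("wrist"))
E
```

```text
{'clock': 0.0, 'qpos': array([-1.40621525,  0.52205418, -0.03631147,  1.6000221 ,  0.02117999,
        1.02111728, -0.11277475]), 'qd': array([ 7.91094270e-05,  1.31671039e-04, -1.48314262e-04, -2.46218873e-04,
        2.91236593e-04,  1.68355017e-03, -1.47273155e-03]), 'joint_efforts': array([-6.54976047e-04, -9.27137232e+01,  1.97994947e+00, -3.69919717e+01,
        1.78423023e-02,  8.32790975e-03,  2.52925616e-05]), 'position': array([0.14534474, 0.60745252, 0.19509587]), 'tool_rot': array([-1.57087548e+00,  1.21404287e-03,  1.33600646e+00]), 'force': array([ 0.59377484, -0.84211893, -0.17899155]), 'moment': array([-0.00853288,  0.03276817, -0.01287502]), 'grip_width': 0.08535997558525113}
top {'vfov': 42.78749170601731, 'cx': 319.15717277062896, 'cy': 197.62138589700683, 'dist_coeffs': array([0.00332778, 0.        , 0.        , 0.        , 0.        ]), 'extrinsics': array([[ 0.02648497, -0.99581816,  0.0874342 ,  0.44209049],
       [-0.99950316, -0.02488455,  0.01934392,  0.16569487],
       [-0.01708726, -0.08790308, -0.99598247,  1.23160741],
       [ 0.        ,  0.        ,
[... 387 characters left out ...]
1 ],
       [ 0.01839653, -0.71337301, -0.70054302,  0.67152008],
       [ 0.        ,  0.        ,  0.        ,  1.        ]])}
reader {'box': [263.5, 170.1, 398.3, 317.6], 'p': 0.8}
{'vfov': 66.03414049798846, 'cx': 316.229281971254, 'cy': 194.6310499410939, 'dist_coeffs': array([-0.02917896,  0.        ,  0.        ,  0.        ,  0.        ]), 'mount': array([[ 9.99999804e-01,  6.03075508e-04, -1.69752941e-04,
        -2.64834120e-06],
       [ 3.47388588e-04, -3.08256603e-01,  9.51303183e-01,
        -1.78468751e-01],
       [ 5.21380185e-04, -9.51303055e-01, -3.08256752e-01,
         7.94446934e-02],
       [ 0.00000000e+00,  0.00000000e+00,  0.00000000e+00,
         1.00000000e+00]])}
```

View pics/top0.png

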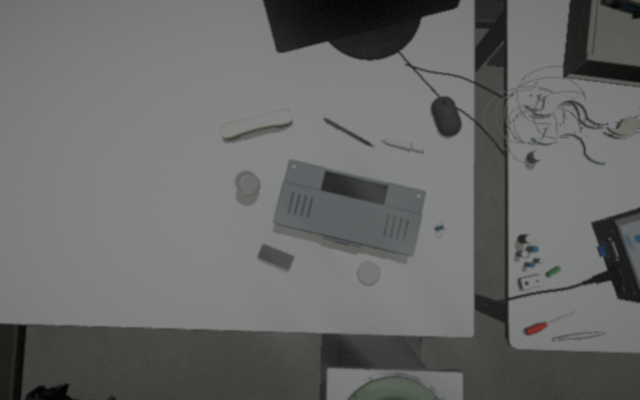

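View pics/scene0.png

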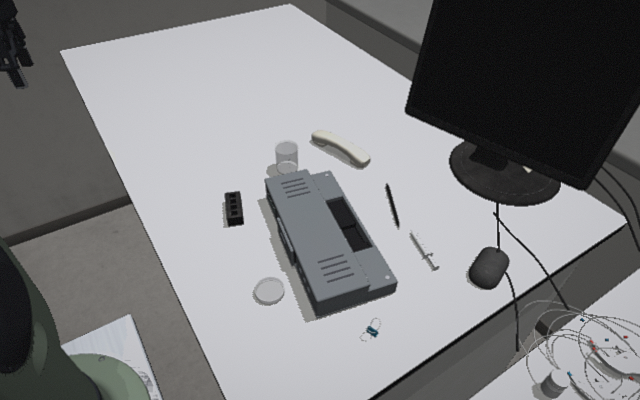

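```bash
cat > h.py <<'E'
import numpy as np,cv2
from workcell import bot
def cam(n):
    m=bot.camera_model(n); f=200/np.tan(np.radians(m['vfov'])/2)
    return np.array([[f,0,m['cx']],[0,f,m['cy']],[0,0,1]]),m['dist_coeffs'],m.get('extrinsics')
def cloud(n,d,E=None):
    K,D,T=cam(n); T=T if E is None else E
    v,u=np.mgrid[0:400,0:640]
    p=cv2.undistortPoints(np.stack([u,v],-1).reshape(-1,1,2).astype(float),K,D).reshape(400,640,2)
    P=np.dstack([p[...,0]*d,p[...,1]*d,d])
    return P@T[:3,:3].T+T[:3,3]
E
python3 - <<'E'
from h import *
for n in ["top","scene"]:
    z=np.load(n+"0.npz"); W=cloud(n,z['d']); im=z['im']
    m=bot.masks_of("reader",n)
    print(n,[(r['p'],r['box']) for r in m[:3]])
    mk=m[0]['mask']&(z['d']>0)
    H=W[...,2]
    print(np.histogram(H[mk],bins=np.arange(-.02,.1,.005)))
    for lo,hi,nm in [(.052,.068,'main'),(.034,.046,'deck')]:
        q=mk&(H>lo)&(H<hi)
        r=cv2.minAreaRect(W[q][:,:2].astype(np.float32)*1000); print(nm,q.sum(),np.median(H[q]),r)
    g=cv2.resize(im[150:265,265:430] if n=="top" else im[160:325,255:410],None,fx=4,fy=4) if n=="top" else cv2.resize(im[160:325,255:410],None,fx=3.6,fy=3.6)
    g=np.clip(g.astype(float)*2.2,0,255).astype(np.uint8)
    cv2.imwrite(f"pics/{n}_z.png",g[:,:,::-1])
E
```

```text
top [(0.86, [271.3, 161.7, 427.3, 259.0])]
(array([   0,    0,    0,    5,    9,    3,    6,   15,    4,   13,   34,
        798, 1024,   65,   74, 2606, 3462,  131,    0,    0,    0,    0,
          0]), array([-2.00000000e-02, -1.50000000e-02, -1.00000000e-02, -5.00000000e-03,
        3.46944695e-18,  5.00000000e-03,  1.00000000e-02,  1.50000000e-02,
        2.00000000e-02,  2.50000000e-02,  3.00000000e-02,  3.50000000e-02,
        4.00000000e-02,  4.50000000e-02,  5.00000000e-02,  5.50000000e-02,
        6.00000000e-02,  6.50000000e-02,  7.00000000e-02,  7.50000000e-02,
        8.00000000e-02,  8.50000000e-02,  9.00000000e-02,  9.50000000e-02]))
main 6265 0.06043463579940256 ((496.3117980957031, 123.32682800292969), (329.67218017578125, 106.91534423828125), 77.97876739501953)
deck 1874 0.04039790492753348 ((523.190185546875, 117.78330993652344), (329.4401550292969, 163.96507263183594), 78.25300598144531)
scene [(0.77, [262.5, 170.2, 397.5, 319.0]), (0.35, [410.0, 234.0, 435.8, 269.5])]
(array([   0,    0,    0,    9,    9,  176,  194,  198,  198,  212,  273,
       1685,  507,  189,  177, 5271, 1418,    0,    0,    0,    0,    0,
          0]), array([-2.00000000e-02, -1.50000000e-02, -1.00000000e-02, -5.00000000e-03,
        3.46944695e-18,  5.00000000e-03,  1.00000000e-02,  1.50000000e-02,
        2.00000000e-02,  2.50000000e-02,  3.00000000e-02,  3.50000000e-02,
        4.00000000e-02,  4.50000000e-02,  5.00000000e-02,  5.50000000e-02,
        6.00000000e-02,  6.50000000e-02,  7.00000000e-02,  7.50000000e-02,
        8.00000000e-02,  8.50000000e-02,  9.00000000e-02,  9.50000000e-02]))
main 6822 0.05907060719818269 ((495.2168273925781, 121.89273834228516), (331.4486999511719, 106.97172546386719), 78.19061279296875)
deck 2289 0.03904499864906852 ((521.0912475585938, 116.76272583007812), (331.4848937988281, 164.50990295410156), 78.1797866821289)
```

View pics/top_z.png

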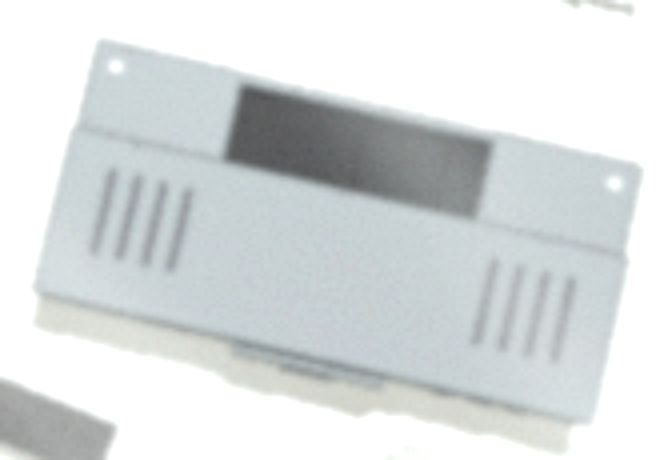

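View pics/scene_z.png

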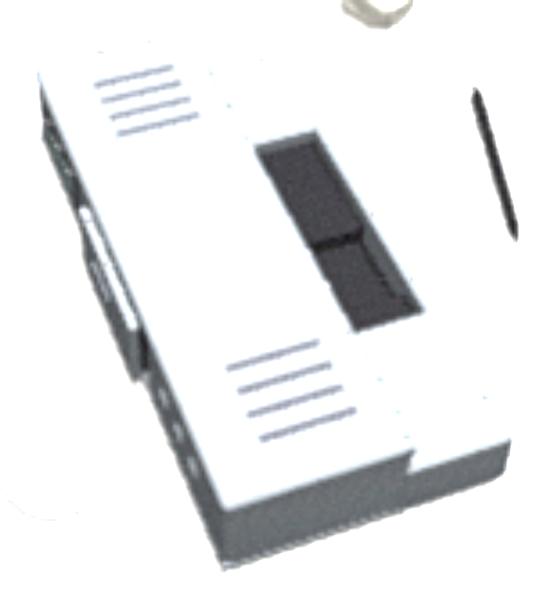

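```bash
python3 - <<'E'
from h import *
a=np.radians(-11.9); c,s=np.cos(a),np.sin(a)
for n in ["top","scene"]:
    z=np.load(n+"0.npz"); W=cloud(n,z['d']).reshape(-1,3)
    K,D,T=cam(n)
    # refine: use finely selected main-top interior edges
    ok=(z['d'].ravel()>0)
    L=(W[:,:2]-[.5200,.1175])@np.array([[c,-s],[s,c]])
    H=W[:,2]
    q=ok&(np.abs(L[:,0])<.12)&(np.abs(L[:,1])<.2)
    m=q&(abs(H-.06)<.004); dk=q&(abs(H-.04)<.004)
    for nm,k in (('main',m),('deck',dk)):
        for ax in (0,1): print(n,nm,ax,np.round(np.percentile(L[k,ax],[0.3,1,2,98,99,99.7])*1000,1))
    g=ok&(abs(L[:,0]-.049)<.018)&(abs(L[:,1])<.07)
    print('groove px with depth',g.sum(), np.round(np.percentile(H[g],[2,25,50,75,98])*1000,1) if g.sum() else '')
    e=ok&(abs(L[:,0]-.049)<.03)&(abs(L[:,1])<.15)&(abs(H-.04)<.004)&(abs(L[:,1])>.06)
    print('groove end', sorted(np.round(abs(L[e,1])*1000))[:5])
E
```

```text
top main 0 [-76.  -72.1 -69.7  26.8  27.8  28.6]
top main 1 [-162.8 -160.  -156.9  158.6  161.8  164.3]
top deck 0 [-72.2 -70.8  31.5  83.7  84.1  84.7]
top deck 1 [-163.3 -161.5 -159.3  161.2  163.2  164.7]
groove px with depth 869 [17.4 23.4 28.8 31.2 34.8]
groove end [np.float64(60.0), np.float64(62.0), np.float64(63.0), np.float64(65.0), np.float64(65.0)]
scene main 0 [-71.8 -70.9 -70.   25.4  26.6  27.6]
scene main 1 [-165.1 -163.9 -161.9  153.1  158.   161.6]
scene deck 0 [-78.8 -78.1 -73.   82.4  82.9  83.1]
scene deck 1 [-165.7 -165.4 -165.   156.8  159.2  162.4]
groove px with depth 656 [19.3 21.9 28.1 29.4 31.2]
groove end [np.float64(60.0), np.float64(60.0), np.float64(61.0), np.float64(61.0), np.float64(61.0)]
```

```bash
python3 - <<'E'
from h import *
a=np.radians(-11.9); c,s=np.cos(a),np.sin(a)
for n in ["top","scene"]:
    z=np.load(n+"0.npz"); W=cloud(n,z['d']).reshape(-1,3)
    ok=(z['d'].ravel()>0)
    L=(W[:,:2]-[.5220,.1170])@np.array([[c,-s],[s,c]]); H=W[:,2]
    for y in range(-80,81,5):
        g=ok&(abs(L[:,0]-.049)<.015)&(abs(L[:,1]*1000-y)<2.5)
        print(y,g.sum(),np.round(np.percentile(H[g]*1000,[15,50,85]),1),end='; ')
    print()
s=bot.observe(); 
R=cv2.Rodrigues(np.zeros(3))[0]
from scipy.spatial.transform import Rotation as Ro
R=Ro.from_euler('xyz',s['tool_rot']).as_matrix(); print(R.round(3))
gm=np.array([.522,.117])+np.array([[np.cos(a),-np.sin(a)],[np.sin(a),np.cos(a)]])@[.049,0]; print('gm',gm)
E
```

```text
-80 28 [37.8 39.6 41.8]; -75 32 [30.3 37.7 41.7]; -70 27 [27.8 30.6 31.8]; -65 27 [28.6 30.  32.3]; -60 26 [28.3 30.9 32.6]; -55 27 [28.6 31.1 32.9]; -50 29 [13.  20.7 25.8]; -45 25 [20.5 22.4 25.4]; -40 28 [19.5 22.8 25.6]; -35 26 [19.2 21.2 23.6]; -30 26 [19.7 22.  24.8]; -25 27 [21.  22.7 24.9]; -20 25 [19.9 21.3 26.1]; -15 26 [20.5 22.2 23.8]; -10 27 [19.7 22.4 23.8]; -5 27 [20.2 22.2 23.7]; 0 25 [13.7 27.7 30.7]; 5 27 [29.1 31.2 32.1]; 10 26 [27.9 30.3 32.6]; 15 26 [29.2 30.6 31.8]; 20 26 [28.6 31.7 34. ]; 25 26 [28.4 30.5 33.2]; 30 26 [29.8 31.2 32.5]; 35 26 [28.2 30.6 32. ]; 40 27 [28.2 31.  33.2]; 45 27 [28.4 30.5 32.5]; 50 26 [28.5 30.7 33.1]; 55 26 [29.  30.6 33. ]; 60 26 [29.4 31.5 33.5]; 65 26 [27.6 29.1 31.7]; 70 27 [27.9 30.6 32.2]; 75 30 [29.  32.7 39.3]; 80 26 [36.3 39.8 42.8]; 
-80 37 [38.1 39.2 39.8]; -75 5 [37.  38.  38.3]; -70 9 [29.1 29.7 30.9]; -65 28 [28.1 29.1 29.7]; -60 27 [28.3 29.1 30.2]; -55 23 [27.9 28.7 30.1]; -50 2 [21.5 21.8 22.1]; -45 24 [20.5 21.4 22.8]; -40 19 [20.  21.4 22.1]; -35 24 [20.  20.8 21.4]; -30 24 [20.1 20.9 22.1]; -25 24 [20.2 20.8 22.5]; -20 19 [19.7 21.3 21.9]; -15 22 [19.3 21.1 21.9]; -10 21 [19.9 21.2 22.5]; -5 21 [20.2 21.  22.6]; 0 55 [20.9 25.7 29.5]; 5 23 [27.4 29.3 29.8]; 10 23 [28.2 28.6 29.8]; 15 24 [27.9 29.  30.2]; 20 21 [27.7 28.9 30.2]; 25 22 [28.1 29.1 30.3]; 30 25 [27.8 29.4 30.6]; 35 21 [28.8 29.8 30.5]; 40 21 [27.6 28.9 30.4]; 45 19 [27.4 29.1 30.2]; 50 25 [27.9 29.  29.8]; 55 21 [27.9 29.1 30.2]; 60 18 [27.9 29.4 30.2]; 65 21 [27.1 28.5 30. ]; 70 24 [28.  28.9 29.8]; 75 64 [29.2 34.2 38.6]; 80 24 [38.2 39.4 40.5]; 
[[ 0.233 -0.    -0.973]
 [ 0.973 -0.     0.233]
 [-0.    -1.    -0.   ]]
gm [0.56994694 0.10689599]
```

{"op": "arm_command", "data": {
  "moves": [
    {"x":-2.2,"z":-3.3,"ry":-0.027,"gripper":-1},
    {"x":-4.4,"z":-6.6,"ry":-0.027,"gripper":-1},
    {"x":-6.6,"z":-9.9,"ry":-0.027,"gripper":-1},
    {"x":-8.8,"z":-13.2,"ry":-0.027,"gripper":-1},
    {"x":-11,"z":-16.5,"ry":-0.027,"gripper":-1}
  ]
}}

```text
invalid input at $.moves[0]: expected keys rx, ry, rz, x, y, z, gripper
```

{"op": "arm_command", "data": {
  "moves": [
    {"rx":0,"ry":-0.027,"rz":0,"x":-2.2,"y":0,"z":-3.3,"gripper":-1},
    {"rx":0,"ry":-0.027,"rz":0,"x":-4.4,"y":0,"z":-6.6,"gripper":-1},
    {"rx":0,"ry":-0.027,"rz":0,"x":-6.6,"y":0,"z":-9.9,"gripper":-1},
    {"rx":0,"ry":-0.027,"rz":0,"x":-8.8,"y":0,"z":-13.2,"gripper":-1},
    {"rx":0,"ry":-0.027,"rz":0,"x":-11,"y":0,"z":-16.5,"gripper":-1}
  ]
}}

```text
clock: 0.72
position: [0.2812, 0.4609, 0.1958]
tool_rot: [-1.571, -0.0, 1.363]
force: [1.5, 0.4, 0.9]
grip_width: 0.0251
```

{"op": "arm_command", "data": {
  "moves": [
    {"rx":0,"ry":0,"rz":0,"x":-2.3,"y":0,"z":-3.3,"gripper":-1},
    {"rx":0,"ry":0,"rz":0,"x":-4.6,"y":0,"z":-6.6,"gripper":-1},
    {"rx":0,"ry":0,"rz":0,"x":-6.9,"y":0,"z":-9.9,"gripper":-1},
    {"rx":0,"ry":0,"rz":0,"x":-9.2,"y":0,"z":-13.2,"gripper":-1},
    {"rx":0,"ry":0,"rz":0,"x":-11.5,"y":0,"z":-16.5,"gripper":-1}
  ]
}}

```text
clock: 1.13
position: [0.4191, 0.3142, 0.1959]
tool_rot: [-1.571, -0.0, 1.363]
force: [0.8, 2.0, 0.4]
grip_width: -0.0001
```

{"op": "arm_command", "data": {
  "moves": [
    {"rx":0,"ry":0,"rz":0,"x":-2.3,"y":0,"z":-3.3,"gripper":-1},
    {"rx":0,"ry":0,"rz":0,"x":-4.6,"y":0,"z":-6.6,"gripper":-1},
    {"rx":0,"ry":0,"rz":0,"x":-6.9,"y":0,"z":-9.9,"gripper":-1},
    {"rx":0,"ry":0,"rz":0,"x":-9.2,"y":0,"z":-13.2,"gripper":-1},
    {"rx":0,"ry":0,"rz":0,"x":-11.5,"y":0,"z":-16.5,"gripper":-1}
  ]
}}

```text
clock: 1.55
position: [0.5568, 0.1676, 0.1958]
tool_rot: [-1.571, -0.0, 1.363]
force: [0.4, 0.8, -0.2]
grip_width: 0.0001
```

```bash
cat >> h.py <<'E'
def loc():
    s=bot.observe(); a=np.radians(-11.9); x=np.array([np.cos(a),np.sin(a)]); y=np.array([-x[1],x[0]])
    d=s['position'][:2]-[.56995,.1069]
    print('t',round(s['clock'],2),'groove-frame mm x %.1f y %.1f'%(d@x*1e3,d@y*1e3),'z %.1f'%(s['position'][2]*1e3),'F',s['force'].round(2),'rot',s['tool_rot'].round(4),'w',round(s['grip_width'],4))
E
python3 - <<'E'
from h import *
loc()
im,d=bot.grab_frame("scene"); cv2.imwrite("pics/scene1.png",im[:,:,::-1])
im,d=bot.grab_frame("wrist"); cv2.imwrite("pics/wrist1.png",im[:,:,::-1])
E
```

```text
t 1.55 groove-frame mm x -25.3 y 56.7 z 195.8 F [ 0.39  0.79 -0.18] rot [-1.571e+00 -2.000e-04  1.363e+00] w 0.0001
```

View pics/scene1.png

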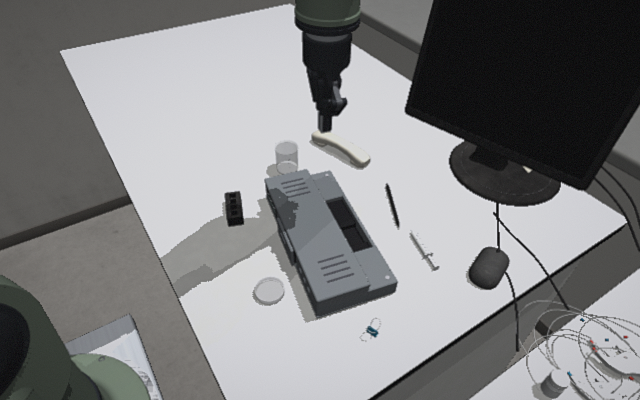

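View pics/wrist1.png

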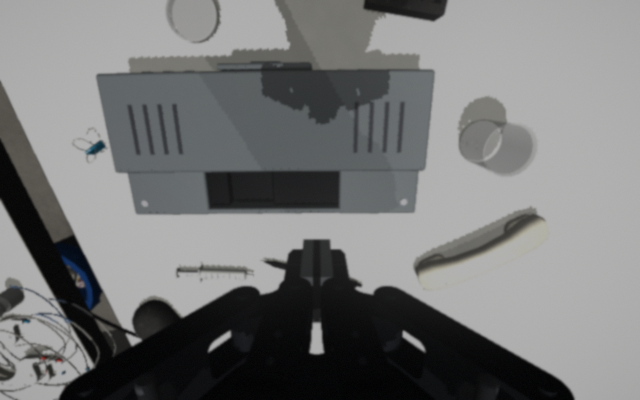

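{"op": "arm_command", "data": {
  "moves": [
    {"rx":0,"ry":0,"rz":0,"x":-1.7,"y":0,"z":-2.5,"gripper":-1},
    {"rx":0,"ry":0,"rz":0,"x":-1.7,"y":3.5,"z":-2.5,"gripper":-1},
    {"rx":0,"ry":0,"rz":0,"x":-1.7,"y":7,"z":-2.5,"gripper":-1},
    {"rx":0,"ry":0,"rz":0,"x":-1.7,"y":10.5,"z":-2.5,"gripper":-1},
    {"rx":0,"ry":0,"rz":0,"x":-1.7,"y":12,"z":-2.5,"gripper":-1}
  ]
}}

```text
clock: 2.07
position: [0.5747, 0.147, 0.0717]
tool_rot: [-1.567, 0.002, 1.363]
force: [-0.3, -0.5, -0.7]
grip_width: 0.0002
```

```bash
python3 - <<'E'
from h import *
loc()
im,d=bot.grab_frame("scene"); cv2.imwrite("pics/scene2.png",cv2.resize(im[130:330,220:440],None,fx=2.7,fy=2.7)[:,:,::-1])
im,d=bot.grab_frame("wrist"); cv2.imwrite("pics/wrist2.png",im[:,:,::-1])
loc()
E
```

```text
t 2.07 groove-frame mm x -3.6 y 40.2 z 71.7 F [-0.31 -0.46 -0.71] rot [-1.567   0.0022  1.363 ] w 0.0002
t 2.17 groove-frame mm x -3.4 y 40.3 z 73.1 F [-0.66 -0.42  0.59] rot [-1.5668  0.0025  1.363 ] w 0.0
```

View pics/scene2.png

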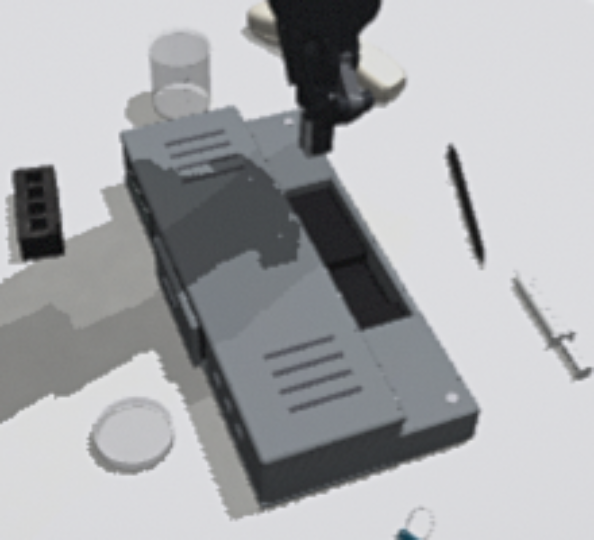

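View pics/wrist2.png

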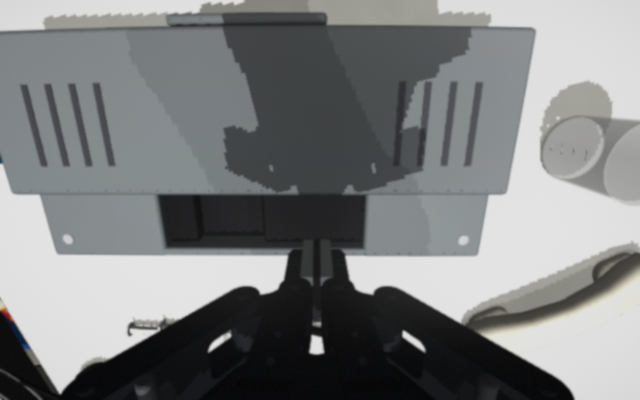

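```bash
python3 - <<'E'
from h import *
from scipy.spatial.transform import Rotation as Ro
s=bot.observe(); print(s['qpos'].round(3))
T=np.eye(4); T[:3,:3]=Ro.from_euler('xyz',s['tool_rot']).as_matrix(); T[:3,3]=s['position']
im,d=bot.grab_frame("wrist"); m=bot.camera_model("wrist"); E=T@m['mount']
W=cloud("wrist",d,E).reshape(-1,3); K,D,_=cam("wrist")
a=np.radians(-11.9); c,sn=np.cos(a),np.sin(a)
L=(W[:,:2]-[.56995,.1069])@np.array([[c,-sn],[sn,c]]); H=W[:,2]; ok=d.ravel()>0
for nm,h in(('main',.06),('deck',.04),('floor',.03)):
    k=ok&(abs(H-h)<.003)&(abs(L[:,1])<.2)&(abs(L[:,0])<.16)
    print(nm,k.sum(),np.round(np.percentile(L[k],[.3,1,99,99.7],axis=0).T*1000,1))
# edge fit yaw: rear edge of main
gf=np.array([[x,y,z] for x,y,z in [(-.024,-.075,.04),(-.024,.075,.04),(.024,-.075,.04),(.024,.075,.04),(-.024,-.165,.06),(-.024,.165,.06),(.031,-.165,.04),(.031,.165,.04)]])
P=np.c_[gf[:,:2]@np.array([[c,sn],[-sn,c]])+[.56995,.1069],gf[:,2]]
Ei=np.linalg.inv(E); uv=cv2.projectPoints(P,cv2.Rodrigues(Ei[:3,:3])[0],Ei[:3,3],K,D)[0].reshape(-1,2); print(uv.round(1))
E
```

```text
[-0.409  0.63   0.085  1.785 -0.075  0.734  1.078]
main 85694 [[-121.6 -120.6  -24.   -23.1]
 [-160.1 -154.9  160.   162.5]]
deck 15622 [[ -16.6  -16.3   32.6   33.3]
 [-163.3 -161.3  161.3  162.8]]
floor 6583 [[-13.6 -13.3  26.8 123. ]
 [-75.4 -75.   75.1 198.7]]
[[156.2 181.7]
 [365.  181.9]
 [166.1 242.1]
 [361.9 242.7]
 [ 11.4 189.7]
 [505.9 190.2]
 [ 55.5 249.2]
 [477.5 250.7]]
```

{"op": "arm_command", "data": {
  "moves": [
    {"rx":0,"ry":0,"rz":0,"x":0,"y":0,"z":-0.2,"gripper":-1}
  ]
}}

```text
clock: 2.3
position: [0.5792, 0.1474, 0.077]
tool_rot: [-1.572, -0.001, 1.363]
force: [1.3, -0.9, -0.1]
grip_width: 0.0001
```

```bash
python3 - <<'E'
from h import *
loc()
E
```

```text
t 2.3 groove-frame mm x 0.7 y 41.5 z 77.0 F [ 1.32 -0.93 -0.11] rot [-1.5719e+00 -7.0000e-04  1.3631e+00] w 0.0001
```

{"op": "arm_command", "data": {
  "moves": [
    {"rx":0,"ry":0,"rz":0,"x":0,"y":1,"z":0,"gripper":-1},
    {"rx":0,"ry":0,"rz":0,"x":0,"y":2,"z":-0.1,"gripper":-1},
    {"rx":0,"ry":0,"rz":0,"x":0,"y":3,"z":-0.1,"gripper":-1},
    {"rx":0,"ry":0,"rz":0,"x":0,"y":3.5,"z":-0.1,"gripper":-1},
    {"rx":0,"ry":0,"rz":0,"x":0,"y":3.5,"z":-0.1,"gripper":-1}
  ]
}}

```text
clock: 2.72
position: [0.5788, 0.1467, 0.0393]
tool_rot: [-1.569, 0.001, 1.363]
force: [-0.0, -0.4, -0.0]
grip_width: 0.0002
```

{"op": "arm_command", "data": {
  "moves": [
    {"rx":0,"ry":0,"rz":0,"x":0,"y":0,"z":0,"gripper":-1},
    {"rx":0,"ry":0,"rz":0,"x":0,"y":0,"z":0,"gripper":-1},
    {"rx":0,"ry":0,"rz":0,"x":0,"y":0,"z":0,"gripper":-1}
  ]
}}

```text
clock: 2.97
position: [0.5799, 0.147, 0.0411]
tool_rot: [-1.571, -0.0, 1.363]
force: [-0.6, 1.2, -0.4]
grip_width: -0.0002
```

```bash
python3 - <<'E'
from h import *
loc()
im,d=bot.grab_frame("scene"); cv2.imwrite("pics/scene3.png",cv2.resize(im[130:330,220:440],None,fx=2.7,fy=2.7)[:,:,::-1])
loc()
E
```

```text
t 2.97 groove-frame mm x 1.4 y 41.2 z 41.1 F [-0.56  1.21 -0.35] rot [-1.5713e+00 -3.0000e-04  1.3629e+00] w -0.0002
t 3.02 groove-frame mm x 1.5 y 41.3 z 41.1 F [-0.26 -0.65  0.17] rot [-1.5714e+00 -3.0000e-04  1.3630e+00] w 0.0002
```

View pics/scene3.png

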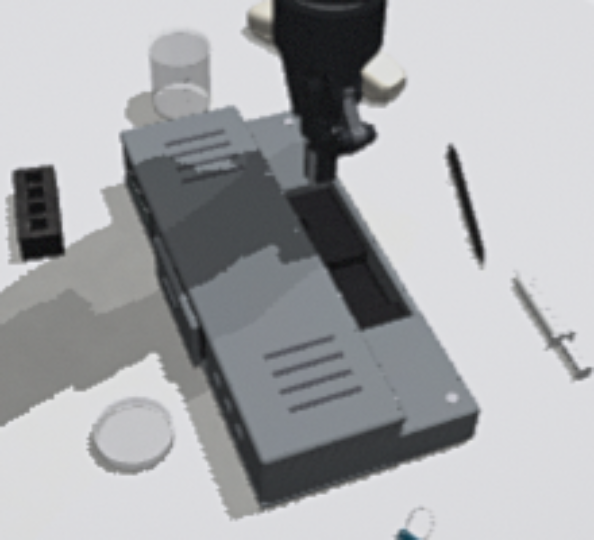

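{"op": "arm_command", "data": {
  "moves": [
    {"rx":0,"ry":0,"rz":0,"x":0,"y":0.2,"z":0,"gripper":-1},
    {"rx":0,"ry":0,"rz":0,"x":0,"y":0.4,"z":0,"gripper":-1},
    {"rx":0,"ry":0,"rz":0,"x":0,"y":0.6,"z":0,"gripper":-1},
    {"rx":0,"ry":0,"rz":0,"x":0,"y":0.7,"z":0,"gripper":-1},
    {"rx":0,"ry":0,"rz":0,"x":0,"y":0.8,"z":0,"gripper":-1}
  ]
}}

```text
clock: 3.43
position: [0.5795, 0.1468, 0.0325]
tool_rot: [-1.571, 0.0, 1.363]
force: [-0.3, 0.6, -1.2]
grip_width: 0.0003
```

{"op": "arm_command", "data": {
  "moves": [
    {"rx":0,"ry":0,"rz":0,"x":0,"y":0.05,"z":0,"gripper":-1},
    {"rx":0,"ry":0,"rz":0,"x":0,"y":0.1,"z":0,"gripper":-1}
  ]
}}

```text
clock: 3.6
position: [0.5796, 0.1469, 0.0316]
tool_rot: [-1.571, 0.0, 1.363]
force: [0.3, 0.0, -0.3]
grip_width: 0.0004
```

{"op": "arm_command", "data": {
  "moves": [
    {"rx":0,"ry":0,"rz":0,"x":0,"y":0.05,"z":0,"gripper":-1},
    {"rx":0,"ry":0,"rz":0,"x":0,"y":0.1,"z":0,"gripper":-1}
  ]
}}

```text
clock: 3.77
position: [0.5797, 0.1469, 0.0307]
tool_rot: [-1.571, 0.0, 1.363]
force: [-0.3, -0.0, 1.2]
grip_width: -0.0002
```

{"op": "arm_command", "data": {
  "moves": [
    {"rx":0,"ry":0,"rz":0,"x":0,"y":0.04,"z":0,"gripper":-1},
    {"rx":0,"ry":0,"rz":0,"x":0,"y":0.04,"z":0,"gripper":-1}
  ]
}}

```text
clock: 3.93
position: [0.5796, 0.1469, 0.0303]
tool_rot: [-1.571, 0.0, 1.363]
force: [0.0, 0.8, 0.4]
grip_width: -0.0001
```

{"op": "arm_command", "data": {
  "moves": [
    {"rx":0,"ry":0,"rz":0,"x":0,"y":0.04,"z":0,"gripper":-1},
    {"rx":0,"ry":0,"rz":0,"x":0,"y":0.04,"z":0,"gripper":-1}
  ]
}}

```text
clock: 4.1
position: [0.5796, 0.1469, 0.0299]
tool_rot: [-1.571, 0.0, 1.363]
force: [0.2, -0.4, -0.2]
grip_width: -0.0004
```

{"op": "arm_command", "data": {
  "moves": [
    {"rx":0,"ry":0,"rz":0,"x":0,"y":0.04,"z":0,"gripper":-1},
    {"rx":0,"ry":0,"rz":0,"x":0,"y":0.04,"z":0,"gripper":-1}
  ]
}}

```text
clock: 4.27
position: [0.5796, 0.1469, 0.0294]
tool_rot: [-1.571, 0.0, 1.363]
force: [0.1, -0.1, 0.8]
grip_width: -0.0002
```

{"op": "arm_command", "data": {
  "moves": [
    {"rx":0,"ry":0,"rz":0,"x":0,"y":0.04,"z":0,"gripper":-1},
    {"rx":0,"ry":0,"rz":0,"x":0,"y":0.04,"z":0,"gripper":-1}
  ]
}}

```text
clock: 4.43
position: [0.5796, 0.1469, 0.029]
tool_rot: [-1.571, 0.0, 1.363]
force: [-0.2, 0.6, 0.2]
grip_width: 0.0004
```

{"op": "arm_command", "data": {
  "moves": [
    {"rx":0,"ry":0,"rz":0,"x":0,"y":0.04,"z":0,"gripper":-1},
    {"rx":0,"ry":0,"rz":0,"x":0,"y":0.04,"z":0,"gripper":-1}
  ]
}}

```text
clock: 4.6
position: [0.5796, 0.1469, 0.0286]
tool_rot: [-1.571, 0.0, 1.363]
force: [0.6, -0.6, 0.1]
grip_width: 0.0001
```

{"op": "arm_command", "data": {
  "moves": [
    {"rx":0,"ry":0,"rz":0,"x":0,"y":0.04,"z":0,"gripper":-1},
    {"rx":0,"ry":0,"rz":0,"x":0,"y":0.04,"z":0,"gripper":-1}
  ]
}}

```text
clock: 4.77
position: [0.5796, 0.1469, 0.0283]
tool_rot: [-1.571, 0.0, 1.363]
force: [0.2, 0.3, 0.3]
grip_width: -0.0003
```

{"op": "arm_command", "data": {
  "moves": [
    {"rx":0,"ry":0,"rz":0,"x":0,"y":0.04,"z":0,"gripper":-1},
    {"rx":0,"ry":0,"rz":0,"x":0,"y":0.04,"z":0,"gripper":-1}
  ]
}}

```text
clock: 4.93
position: [0.5796, 0.1469, 0.0278]
tool_rot: [-1.571, 0.0, 1.363]
force: [0.1, -0.8, -0.2]
grip_width: 0.0002
```

{"op": "arm_command", "data": {
  "moves": [
    {"rx":0,"ry":0,"rz":0,"x":0,"y":0.04,"z":0,"gripper":-1},
    {"rx":0,"ry":0,"rz":0,"x":0,"y":0.04,"z":0,"gripper":-1}
  ]
}}

```text
clock: 5.1
position: [0.5796, 0.1469, 0.0274]
tool_rot: [-1.571, 0.0, 1.363]
force: [0.3, -0.1, 0.4]
grip_width: 0.0001
```

```bash
python3 - <<'E'
from h import *
loc()
im,d=bot.grab_frame("scene"); cv2.imwrite("pics/scene4.png",cv2.resize(im[160:300,290:400],None,fx=4,fy=4)[:,:,::-1])
loc()
E
```

```text
t 5.1 groove-frame mm x 1.2 y 41.1 z 27.4 F [ 0.31 -0.08  0.4 ] rot [-1.5708  0.      1.3629] w 0.0001
t 5.15 groove-frame mm x 1.2 y 41.1 z 27.5 F [-0.35 -0.38  0.16] rot [-1.5707  0.      1.3629] w -0.0001
```

View pics/scene4.png

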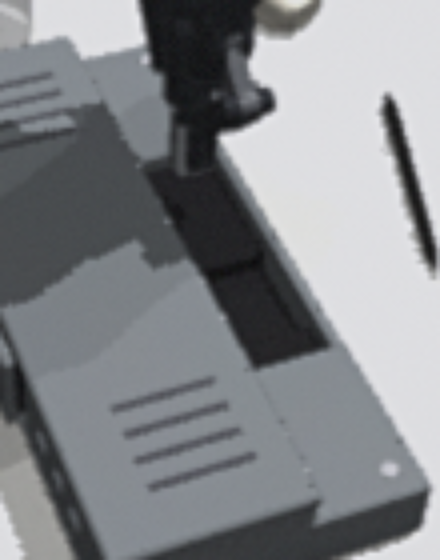

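{"op": "arm_command", "data": {
  "moves": [
    {"rx":0,"ry":0,"rz":0,"x":0,"y":0.04,"z":0,"gripper":-1},
    {"rx":0,"ry":0,"rz":0,"x":0,"y":0.04,"z":0,"gripper":-1}
  ]
}}

```text
clock: 5.32
position: [0.5796, 0.1469, 0.0271]
tool_rot: [-1.571, 0.0, 1.363]
force: [0.2, 0.4, -0.1]
grip_width: -0.0003
```

{"op": "arm_command", "data": {
  "moves": [
    {"rx":0,"ry":0,"rz":0,"x":0,"y":0.04,"z":0,"gripper":-1},
    {"rx":0,"ry":0,"rz":0,"x":0,"y":0.04,"z":0,"gripper":-1}
  ]
}}

```text
clock: 5.48
position: [0.5796, 0.1469, 0.0266]
tool_rot: [-1.571, 0.0, 1.363]
force: [0.2, 0.5, -1.0]
grip_width: -0.0
```

{"op": "arm_command", "data": {
  "moves": [
    {"rx":0,"ry":0,"rz":0,"x":0,"y":0.04,"z":0,"gripper":-1},
    {"rx":0,"ry":0,"rz":0,"x":0,"y":0.04,"z":0,"gripper":-1}
  ]
}}

```text
clock: 5.65
position: [0.5796, 0.1469, 0.0262]
tool_rot: [-1.571, 0.0, 1.363]
force: [0.2, 0.2, 0.6]
grip_width: -0.0003
```

{"op": "arm_command", "data": {
  "moves": [
    {"rx":0,"ry":0,"rz":0,"x":0,"y":0.04,"z":0,"gripper":-1},
    {"rx":0,"ry":0,"rz":0,"x":0,"y":0.04,"z":0,"gripper":-1}
  ]
}}

```text
clock: 5.82
position: [0.5796, 0.1469, 0.0258]
tool_rot: [-1.571, 0.0, 1.363]
force: [0.2, 0.3, -0.2]
grip_width: -0.0002
```

```bash
python3 - <<'E'
from h import *
loc()
im,d=bot.grab_frame("wrist"); m=bot.camera_model("wrist")
L=cloud("wrist",d,m['mount'])
for v in range(225,330,5):
    print(v, L[v,316].round(4)*1000, d[v,316].round(3), im[v,316])
im2,d2=bot.grab_frame("scene"); 
cv2.imwrite("pics/wrist5.png",cv2.resize(np.clip(im[150:330,200:440].astype(int)*2,0,255).astype(np.uint8),None,fx=3,fy=3)[:,:,::-1])
E
```

```text
t 5.82 groove-frame mm x 1.2 y 41.1 z 25.8 F [ 0.19  0.28 -0.21] rot [-1.5707  0.      1.363 ] w -0.0002
225 [-0.2 -4.7  3.6] 0.189 [20 20 20]
230 [-0.2 -3.9 -0.2] 0.191 [34 34 36]
235 [-0.2 -3.9 -3.6] 0.192 [34 34 35]
240 [ -0.1 -40.2  11. ] 0.153 [18 18 19]
245 [ -0.1 -46.3  11.3] 0.147 [17 19 18]
250 [ -0.1 -51.6  11.5] 0.142 [15 17 16]
255 [ -0.1 -56.2  11.5] 0.137 [18 18 20]
260 [ -0.1 -60.7  11.5] 0.133 [16 17 18]
265 [ -0.1 -64.1  11.2] 0.13 [19 18 18]
270 [ -0.1 -67.5  10.8] 0.127 [18 17 18]
275 [ -0.1 -73.3  12.1] 0.121 [17 17 17]
280 [ -0.1 -72.4   9.3] 0.122 [25 26 27]
285 [ -0.1 -72.9   7.3] 0.123 [27 27 28]
290 [ -0.1 -73.5   5.4] 0.123 [27 26 28]
295 [ -0.1 -73.4   2.9] 0.124 [27 28 28]
300 [ -0.1 -72.1  -0.4] 0.126 [27 27 27]
305 [ -0.1 -74.5  -1. ] 0.124 [28 27 28]
310 [ -0.1 -73.4  -4.4] 0.126 [50 49 51]
315 [ -0.1 -73.6  -6.7] 0.126 [49 49 51]
320 [ -0.1 -74.2  -8.7] 0.126 [58 58 59]
325 [ -0.2  25.9 -98.4] 0.249 [241 241 240]
```

View pics/wrist5.png

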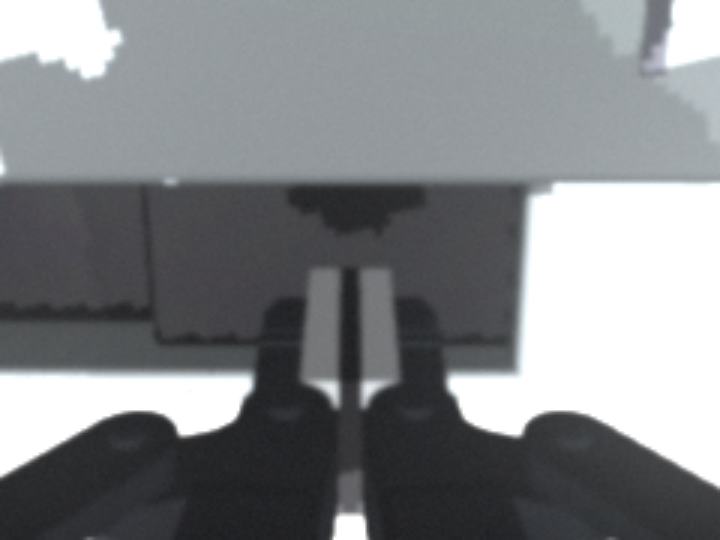

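```bash
python3 - <<'E'
from h import *
im,d=bot.grab_frame("wrist"); m=bot.camera_model("wrist")
L=cloud("wrist",d,m['mount'])*1000
for u in (296,306,327,335):
  print(u)
  for v in range(227,280,4):
    print(v, L[v,u].round(1), im[v,u])
E
```

```text
296
227 [-12.4  -5.1   2.4] [35 34 37]
231 [-12.5  -5.1  -0.3] [36 35 37]
235 [-12.6  -4.1  -3.5] [34 35 36]
239 [-12.7  -3.8  -6.4] [35 35 37]
243 [-12.7  -4.   -9. ] [34 34 36]
247 [-12.7  -4.6 -11.5] [33 32 35]
251 [ -9.9 -44.3   7. ] [18 19 21]
255 [ -9.6 -48.8   7.4] [15 17 18]
259 [ -9.3 -52.6   7.4] [21 21 23]
263 [ -9.2 -55.6   7.1] [20 21 23]
267 [ -8.9 -59.1   7.1] [18 19 20]
271 [ -8.7 -62.6   7.3] [17 18 19]
275 [ -8.5 -65.9   7.4] [19 19 20]
279 [ -7.5 -79.2  14.2] [18 18 20]
306
227 [-6.3 -4.6  2.2] [34 35 35]
231 [-6.3 -4.6 -0.5] [35 35 37]
235 [-6.4 -3.8 -3.6] [34 34 36]
239 [ -5.1 -40.   11.4] [46 47 47]
243 [ -5.  -44.   11.2] [59 60 61]
247 [ -4.8 -48.   11.2] [57 59 59]
251 [ -4.7 -51.6  11. ] [58 59 60]
255 [ -4.6 -56.4  11.6] [59 59 61]
259 [ -4.5 -59.4  11.3] [59 60 61]
263 [ -4.3 -64.4  12.3] [60 60 61]
267 [ -4.3 -65.6  11.1] [59 59 60]
271 [ -4.2 -69.2  11.4] [60 61 61]
275 [ -4.  -72.6  11.7] [62 62 63]
279 [ -3.9 -75.7  11.9] [71 73 73]
327
227 [ 6.6 -4.3  2. ] [29 29 29]
231 [ 6.6 -5.  -0.3] [35 35 37]
235 [ 6.7 -3.5 -3.8] [33 33 35]
239 [  5.4 -39.8  11.3] [46 47 48]
243 [  5.2 -44.7  11.6] [58 58 60]
247 [  5.1 -48.   11.2] [59 59 61]
251 [  5.  -52.   11.2] [60 61 63]
255 [  4.8 -55.7  11.2] [59 61 62]
259 [  4.7 -59.2  11.2] [59 60 61]
263 [  4.6 -63.5  11.7] [59 60 61]
267 [  4.5 -65.4  11. ] [59 61 61]
271 [  4.4 -69.2  11.4] [59 59 61]
275 [  4.3 -72.3  11.5] [62 63 64]
279 [  4.2 -75.8  12. ] [60 61 63]
335
227 [11.5 -5.4  2.6] [34 35 36]
231 [11.6 -4.3 -0.6] [34 35 36]
235 [11.6 -4.8 -3.1] [36 36 38]
239 [11.7 -4.7 -5.9] [35 35 36]
243 [11.8 -3.8 -9.2] [35 36 37]
247 [ 11.8  -4.1 -11.8] [34 33 36]
251 [  9.1 -44.9   7.4] [21 20 22]
255 [  8.9 -48.9   7.4] [20 22 23]
259 [  8.7 -52.6   7.4] [23 24 25]
263 [  8.5 -55.2   6.9] [22 23 25]
267 [  8.3 -59.3   7.3] [20 20 21]
271 [  8.1 -63.2   7.6] [21 22 23]
275 [  7.9 -65.8   7.3] [20 22 23]
279 [  7.  -79.5  14.4] [20 20 22]
```

```bash
python3 - <<'E'
from h import *
loc()
im,d=bot.grab_frame("scene")
W=cloud("scene",d); p=bot.observe()['position']
r=np.hypot(W[...,0]-p[0],W[...,1]-p[1])
k=(d>0)&(r<.03)&(W[...,2]<.2)
H=W[...,2]
print(np.histogram(H[k]*1000,bins=np.arange(15,130,5)))
vv,uu=np.where(k&(H>.043)); print(vv.min(),vv.max(),uu.min(),uu.max())
for v in range(185,215,2):
    print(v,[(u,(W[v,u]*1000).round().astype(int).tolist()) for u in range(332,346,4)])
E
```

```text
t 5.97 groove-frame mm x 1.2 y 41.2 z 25.9 F [ 0.02 -0.29  0.03] rot [-1.5707  0.      1.363 ] w -0.0002
(array([  0,   0, 255,  79,  28,   2,   0,   0,  19,   7,  12,  23,  16,
        25,  22,  15,   5,   7,  24,  34,  13,  10]), array([ 15,  20,  25,  30,  35,  40,  45,  50,  55,  60,  65,  70,  75,
        80,  85,  90,  95, 100, 105, 110, 115, 120, 125]))
160 210 324 353
185 [(332, [567, 152, 107]), (336, [564, 134, 123]), (340, [579, 141, 110]), (344, [557, 99, 152])]
187 [(332, [570, 155, 98]), (336, [566, 137, 114]), (340, [573, 133, 114]), (344, [553, 95, 152])]
189 [(332, [570, 155, 93]), (336, [566, 136, 110]), (340, [559, 115, 129]), (344, [555, 96, 146])]
191 [(332, [569, 153, 89]), (336, [565, 135, 106]), (340, [558, 113, 126]), (344, [556, 98, 139])]
193 [(332, [569, 153, 84]), (336, [570, 142, 92]), (340, [559, 114, 120]), (344, [562, 105, 126])]
195 [(332, [568, 151, 81]), (336, [570, 141, 88]), (340, [561, 115, 113]), (344, [614, 172, 41])]
197 [(332, [568, 151, 75]), (336, [571, 142, 81]), (340, [574, 133, 86]), (344, [611, 167, 41])]
199 [(332, [568, 151, 70]), (336, [569, 139, 79]), (340, [575, 134, 80]), (344, [607, 162, 40])]
201 [(332, [588, 179, 30]), (336, [570, 140, 72]), (340, [577, 135, 72]), (344, [609, 164, 33])]
203 [(332, [585, 174, 30]), (336, [569, 139, 68]), (340, [582, 141, 59]), (344, [607, 161, 30])]
205 [(332, [582, 170, 30]), (336, [589, 165, 29]), (340, [596, 160, 30]), (344, [604, 156, 30])]
207 [(332, [579, 165, 29]), (336, [586, 160, 29]), (340, [594, 157, 28]), (344, [601, 153, 27])]
209 [(332, [575, 160, 29]), (336, [582, 155, 30]), (340, [589, 150, 30]), (344, [597, 147, 29])]
211 [(332, [572, 155, 29]), (336, [580, 151, 28]), (340, [586, 146, 30]), (344, [594, 142, 29])]
213 [(332, [569, 150, 30]), (336, [575, 144, 31]), (340, [582, 140, 31]), (344, [590, 136, 30])]
```

```bash
python3 - <<'E'
from h import *
from scipy.spatial.transform import Rotation as Ro
loc(); s=bot.observe()
R=Ro.from_euler('xyz',s['tool_rot']).as_matrix()
out=[]
for n in("scene","top","wrist"):
    im,d=bot.grab_frame(n)
    if n=="wrist": L=cloud(n,d,bot.camera_model(n)['mount'])
    else: L=(cloud(n,d)-s['position'])@R
    k=(d>0)&(np.abs(L[...,0])<.12)&(np.abs(L[...,2])<.12)&(L[...,1]<-.037)&(L[...,1]>-.25)
    q=L[k]*1000
    print(n)
    for y in range(-40,-200,-8):
        b=q[(q[:,1]<=y)&(q[:,1]>y-8)]
        if len(b)>3: print(y,len(b),'x',np.percentile(b[:,0],[2,98]).round(),'z',np.percentile(b[:,2],[2,98]).round())
E
```

```text
t 6.02 groove-frame mm x 1.2 y 41.1 z 25.9 F [ 0.06 -0.49  0.44] rot [-1.5708  0.      1.363 ] w -0.0002
scene
-40 28 x [-14.   3.] z [-5. 12.]
-48 34 x [-14.   3.] z [-5. 12.]
-56 35 x [-15.   5.] z [-5. 13.]
-64 15 x [-15.   3.] z [ 0. 13.]
-72 16 x [-24.  10.] z [-6. 14.]
-80 60 x [-32.  28.] z [-6. 14.]
-88 36 x [-40.  38.] z [-8. 14.]
-96 65 x [-46.  40.] z [-5. 18.]
-104 78 x [-53.  48.] z [-4. 18.]
-112 66 x [-59.  47.] z [-7. 19.]
-120 118 x [-62.   8.] z [-10.  19.]
-128 127 x [-60.  11.] z [-8. 21.]
-136 105 x [-45.   9.] z [-6. 21.]
-144 64 x [-42. -18.] z [-8. 12.]
-152 49 x [-40. -24.] z [-8. 12.]
-160 79 x [-38.  -6.] z [-20.  37.]
-168 140 x [-38.   3.] z [-25.  38.]
-176 155 x [-38.   8.] z [-26.  39.]
-184 150 x [-39.  10.] z [-25.  38.]
-192 152 x [-38.   3.] z [-23.  38.]
top
-40 16 x [ 34. 117.] z [ 31. 117.]
wrist
-40 335 x [-12.  12.] z [ 7. 12.]
-48 489 x [-13.  13.] z [ 7. 12.]
-56 579 x [-13.  13.] z [ 7. 12.]
-64 471 x [-13.  13.] z [ 7. 12.]
-72 946 x [-19.  19.] z [-9. 14.]
-80 2579 x [-32.  32.] z [-8. 14.]
-88 5586 x [-37.  37.] z [-8. 13.]
-96 4064 x [-43.  43.] z [-8. 17.]
-104 7695 x [-49.  49.] z [-7. 18.]
-112 8733 x [-55.  55.] z [-2. 18.]
-120 8820 x [-59.  59.] z [ 7. 19.]
-128 1631 x [-18.  18.] z [18. 21.]
```

{"op": "arm_command", "data": {
  "moves": [
    {"rx":0,"ry":0,"rz":0,"x":0,"y":0.6,"z":0,"gripper":-1},
    {"rx":0,"ry":0,"rz":0,"x":0,"y":1.2,"z":0,"gripper":-1},
    {"rx":0,"ry":0,"rz":0,"x":0,"y":1.7,"z":0,"gripper":-1},
    {"rx":0,"ry":0,"rz":0,"x":0,"y":2.0,"z":0,"gripper":-1},
    {"rx":0,"ry":0,"rz":0,"x":0,"y":2.0,"z":0,"gripper":-1}
  ]
}}

```text
clock: 6.58
position: [0.5791, 0.1467, 0.0048]
tool_rot: [-1.57, 0.001, 1.363]
force: [0.4, 0.6, -1.3]
grip_width: 0.0
```

```bash
python3 - <<'E'
from h import *
loc()
im,d=bot.grab_frame("scene"); cv2.imwrite("pics/scene6.png",cv2.resize(im[160:300,290:400],None,fx=4,fy=4)[:,:,::-1])
m=bot.camera_model("wrist"); iw,dw=bot.grab_frame("wrist"); L=cloud("wrist",dw,m['mount'])*1000
print([ (v,L[v,306].round(1).tolist()) for v in range(222,246,2)])
loc()
E
```

```text
t 6.58 groove-frame mm x 0.7 y 40.8 z 4.8 F [ 0.45  0.62 -1.32] rot [-1.5695e+00  8.0000e-04  1.3630e+00] w 0.0
[(222, [-4.4, -55.3, 27.0]), (224, [-4.5, -54.8, 25.9]), (226, [-4.5, -54.7, 24.9]), (228, [-5.6, -24.8, 10.6]), (230, [-5.6, -25.1, 9.5]), (232, [-5.6, -25.3, 8.4]), (234, [-5.7, -23.6, 6.4]), (236, [-5.6, -24.2, 5.5]), (238, [-5.6, -24.7, 4.5]), (240, [-5.0, -41.6, 11.7]), (242, [-5.0, -42.7, 11.1]), (244, [-4.9, -44.4, 10.9])]
t 6.68 groove-frame mm x 1.1 y 41.1 z 5.7 F [ 0.03 -1.22  0.51] rot [-1.5705e+00  2.0000e-04  1.3629e+00] w 0.0001
```

View pics/scene6.png

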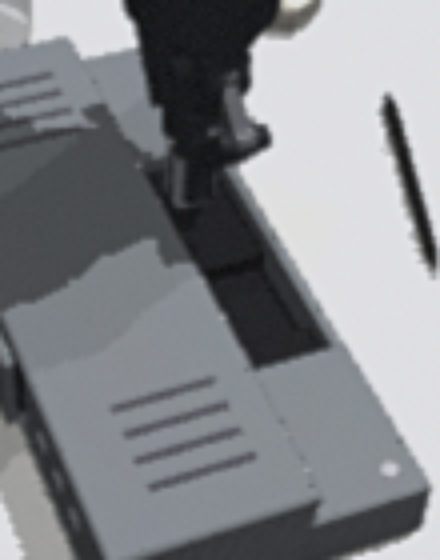

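{"op": "arm_command", "data": {
  "moves": [
    {"rx":0,"ry":0,"rz":0,"x":0,"y":0.3,"z":0,"gripper":-1},
    {"rx":0,"ry":0,"rz":0,"x":0,"y":0.6,"z":0,"gripper":-1},
    {"rx":0,"ry":0,"rz":0,"x":0,"y":0.8,"z":0,"gripper":-1},
    {"rx":0,"ry":0,"rz":0,"x":0,"y":1.0,"z":0,"gripper":-1},
    {"rx":0,"ry":0,"rz":0,"x":0,"y":1.1,"z":0,"gripper":-1}
  ]
}}

```text
clock: 7.1
position: [0.5795, 0.1469, -0.0054]
tool_rot: [-1.571, 0.0, 1.363]
force: [0.2, -0.2, -0.6]
grip_width: 0.0001
```

{"op": "arm_command", "data": {
  "moves": [
    {"rx":0,"ry":0,"rz":0,"x":0,"y":0,"z":0,"gripper":-1},
    {"rx":0,"ry":0,"rz":0,"x":0,"y":0.05,"z":0,"gripper":-1}
  ]
}}

```text
clock: 7.27
position: [0.5797, 0.1469, -0.0055]
tool_rot: [-1.571, -0.0, 1.363]
force: [-1.7, -0.4, 12.5]
grip_width: -0.0001
```

{"op": "arm_command", "data": {
  "moves": [
    {"rx":0,"ry":0,"rz":0,"x":0,"y":0.05,"z":0,"gripper":-1},
    {"rx":0,"ry":0,"rz":0,"x":0,"y":0.05,"z":0,"gripper":-1}
  ]
}}

```text
clock: 7.43
position: [0.5797, 0.1469, -0.0055]
tool_rot: [-1.571, -0.0, 1.363]
force: [-3.2, -1.2, 9.9]
grip_width: 0.0002
```

{"op": "arm_command", "data": {
  "moves": [
    {"rx":0,"ry":0,"rz":0,"x":0,"y":0.05,"z":0,"gripper":-1},
    {"rx":0,"ry":0,"rz":0,"x":0,"y":0.05,"z":0,"gripper":-1}
  ]
}}

```text
clock: 7.6
position: [0.5797, 0.1469, -0.0056]
tool_rot: [-1.571, -0.0, 1.363]
force: [-5.5, -2.4, 19.9]
grip_width: -0.0001
```

{"op": "arm_command", "data": {
  "moves": [
    {"rx":0,"ry":0,"rz":0,"x":0,"y":-0.1,"z":0,"gripper":-1}
  ]
}}

```text
clock: 7.68
position: [0.5797, 0.147, -0.0051]
tool_rot: [-1.571, -0.0, 1.363]
force: [0.1, 0.3, -0.7]
grip_width: -0.0002
```

{"op": "arm_command", "data": {
  "moves": [
    {"rx":0,"ry":0,"rz":0,"x":0,"y":0,"z":0,"gripper":-1}
  ]
}}

```text
clock: 7.77
position: [0.5798, 0.1469, -0.0053]
tool_rot: [-1.571, -0.0, 1.363]
force: [-0.3, -0.2, -0.1]
grip_width: 0.0002
```

{"op": "arm_command", "data": {
  "moves": [
    {"rx":0,"ry":0,"rz":0,"x":0,"y":0.03,"z":0,"gripper":-1},
    {"rx":0,"ry":0,"rz":0,"x":-0.3,"y":0.03,"z":0,"gripper":-1},
    {"rx":0,"ry":0,"rz":0,"x":-0.6,"y":0.03,"z":0,"gripper":-1},
    {"rx":0,"ry":0,"rz":0,"x":-0.9,"y":0.03,"z":0,"gripper":-1},
    {"rx":0,"ry":0,"rz":0,"x":-1.2,"y":0.03,"z":0,"gripper":-1}
  ]
}}

```text
clock: 8.18
position: [0.5778, 0.1361, -0.0055]
tool_rot: [-1.572, -0.002, 1.363]
force: [0.9, 3.9, 5.8]
grip_width: 0.0001
```

```bash
python3 - <<'E'
from h import *
loc()
E
```

```text
t 8.18 groove-frame mm x 1.7 y 30.2 z -5.5 F [0.87 3.92 5.79] rot [-1.5721e+00 -1.5000e-03  1.3635e+00] w 0.0001
```

{"op": "arm_command", "data": {
  "moves": [
    {"rx":0,"ry":0,"rz":0,"x":-0.3,"y":-0.01,"z":0,"gripper":-1},
    {"rx":0,"ry":0,"rz":0,"x":-0.6,"y":-0.01,"z":0,"gripper":-1},
    {"rx":0,"ry":0,"rz":0,"x":-0.9,"y":-0.01,"z":0,"gripper":-1},
    {"rx":0,"ry":0,"rz":0,"x":-1.2,"y":-0.01,"z":0,"gripper":-1}
  ]
}}

```text
clock: 8.52
position: [0.5752, 0.1241, -0.0055]
tool_rot: [-1.572, -0.001, 1.363]
force: [1.6, 3.9, 5.9]
grip_width: -0.0002
```

{"op": "arm_command", "data": {
  "moves": [
    {"rx":0,"ry":0,"rz":0,"x":-0.3,"y":0,"z":0,"gripper":-1},
    {"rx":0,"ry":0,"rz":0,"x":-0.6,"y":0,"z":0,"gripper":-1},
    {"rx":0,"ry":0,"rz":0,"x":-0.9,"y":0,"z":0,"gripper":-1}
  ]
}}

```text
clock: 8.77
position: [0.5734, 0.1152, -0.0055]
tool_rot: [-1.572, -0.001, 1.363]
force: [1.4, 3.8, 5.6]
grip_width: 0.0001
```

{"op": "arm_command", "data": {
  "moves": [
    {"rx":0,"ry":0,"rz":0,"x":-0.3,"y":0,"z":0,"gripper":-1},
    {"rx":0,"ry":0,"rz":0,"x":-0.6,"y":0,"z":0,"gripper":-1},
    {"rx":0,"ry":0,"rz":0,"x":-0.9,"y":0,"z":0,"gripper":-1}
  ]
}}

```text
clock: 9.02
position: [0.5715, 0.1064, -0.0055]
tool_rot: [-1.572, -0.001, 1.363]
force: [1.0, 4.3, 7.1]
grip_width: 0.0002
```

```bash
python3 - <<'E'
from h import *
loc()
E
```

```text
t 9.02 groove-frame mm x 1.6 y -0.1 z -5.5 F [0.97 4.31 7.07] rot [-1.5717e+00 -1.1000e-03  1.3634e+00] w 0.0002
```

{"op": "arm_command", "data": {
  "moves": [
    {"rx":0,"ry":0,"rz":0,"x":-0.2,"y":-0.01,"z":0,"gripper":-1},
    {"rx":0,"ry":0,"rz":0,"x":-0.4,"y":-0.01,"z":0,"gripper":-1},
    {"rx":0,"ry":0,"rz":0,"x":-0.6,"y":-0.01,"z":0,"gripper":-1}
  ]
}}

```text
clock: 9.27
position: [0.5699, 0.1001, -0.0056]
tool_rot: [-1.571, -0.0, 1.363]
force: [1.4, 3.2, 4.4]
grip_width: 0.0001
```

{"op": "arm_command", "data": {
  "moves": [
    {"rx":0,"ry":0,"rz":0,"x":-0.2,"y":0,"z":0,"gripper":-1},
    {"rx":0,"ry":0,"rz":0,"x":-0.4,"y":0,"z":0,"gripper":-1}
  ]
}}

```text
clock: 9.43
position: [0.5684, 0.0954, -0.006]
tool_rot: [-1.57, 0.001, 1.363]
force: [0.9, -0.2, -0.1]
grip_width: 0.0
```

{"op": "arm_command", "data": {
  "moves": [
    {"rx":0,"ry":0,"rz":0,"x":-0.2,"y":0,"z":0,"gripper":-1},
    {"rx":0,"ry":0,"rz":0,"x":-0.4,"y":0,"z":0,"gripper":-1}
  ]
}}

```text
clock: 9.6
position: [0.5678, 0.0916, -0.0059]
tool_rot: [-1.57, 0.001, 1.363]
force: [0.2, 1.1, 0.4]
grip_width: 0.0001
```

{"op": "arm_command", "data": {
  "moves": [
    {"rx":0,"ry":0,"rz":0,"x":-0.2,"y":0,"z":0,"gripper":-1},
    {"rx":0,"ry":0,"rz":0,"x":-0.4,"y":0,"z":0,"gripper":-1}
  ]
}}

```text
clock: 9.77
position: [0.5671, 0.0879, -0.0058]
tool_rot: [-1.571, 0.0, 1.363]
force: [-0.5, 0.3, 0.7]
grip_width: 0.0001
```

{"op": "arm_command", "data": {
  "moves": [
    {"rx":0,"ry":0,"rz":0,"x":-0.2,"y":0,"z":0,"gripper":-1},
    {"rx":0,"ry":0,"rz":0,"x":-0.4,"y":0,"z":0,"gripper":-1}
  ]
}}

```text
clock: 9.93
position: [0.5664, 0.0841, -0.0057]
tool_rot: [-1.571, 0.0, 1.363]
force: [-0.7, 0.1, 0.1]
grip_width: -0.0001
```

```bash
python3 - <<'E'
from h import *
loc()
E
```

```text
t 9.93 groove-frame mm x 1.2 y -23.1 z -5.7 F [-0.68  0.13  0.13] rot [-1.5708e+00  1.0000e-04  1.3629e+00] w -0.0001
```

{"op": "arm_command", "data": {
  "moves": [
    {"rx":0,"ry":0,"rz":0,"x":-0.3,"y":0.1,"z":0,"gripper":-1},
    {"rx":0,"ry":0,"rz":0,"x":-0.3,"y":0.25,"z":0,"gripper":-1},
    {"rx":0,"ry":0,"rz":0,"x":-0.3,"y":0.4,"z":0,"gripper":-1},
    {"rx":0,"ry":0,"rz":0,"x":-0.3,"y":0.5,"z":0,"gripper":-1},
    {"rx":0,"ry":0,"rz":0,"x":-0.3,"y":0.6,"z":0,"gripper":-1}
  ]
}}

```text
clock: 10.35
position: [0.5658, 0.0815, -0.0119]
tool_rot: [-1.571, -0.0, 1.363]
force: [-0.5, -1.3, 0.0]
grip_width: -0.0002
```

{"op": "arm_command", "data": {
  "moves": [
    {"rx":0,"ry":0,"rz":0,"x":0,"y":0.1,"z":0,"gripper":-1},
    {"rx":0,"ry":0,"rz":0,"x":0,"y":0.2,"z":0,"gripper":-1}
  ]
}}

```text
clock: 10.52
position: [0.5659, 0.0815, -0.0138]
tool_rot: [-1.571, -0.0, 1.363]
force: [-0.3, 0.4, 2.7]
grip_width: -0.0001
```

{"op": "arm_command", "data": {
  "moves": [
    {"rx":0,"ry":0,"rz":0,"x":0,"y":0.1,"z":0,"gripper":-1},
    {"rx":0,"ry":0,"rz":0,"x":0,"y":0.2,"z":0,"gripper":-1}
  ]
}}

```text
clock: 10.68
position: [0.5658, 0.0814, -0.0157]
tool_rot: [-1.571, -0.0, 1.363]
force: [-1.5, 0.9, 3.3]
grip_width: 0.0001
```

{"op": "arm_command", "data": {
  "moves": [
    {"rx":0,"ry":0,"rz":0,"x":0,"y":0.1,"z":0,"gripper":-1},
    {"rx":0,"ry":0,"rz":0,"x":0,"y":0.2,"z":0,"gripper":-1}
  ]
}}

```text
clock: 10.85
position: [0.5658, 0.0814, -0.0177]
tool_rot: [-1.571, -0.0, 1.363]
force: [-0.8, 0.6, 4.0]
grip_width: -0.0
```

```bash
python3 - <<'E'
from h import *
loc()
E
```

```text
t 10.85 groove-frame mm x 1.2 y -25.8 z -17.7 F [-0.79  0.62  4.02] rot [-1.5709e+00 -1.0000e-04  1.3630e+00] w -0.0
```

Plate found at the expected depth, moving under about 3.5 N. On to the stop at about -19.5.

{"op": "arm_command", "data": {
  "moves": [
    {"rx":0,"ry":0,"rz":0,"x":0,"y":0.1,"z":0,"gripper":-1},
    {"rx":0,"ry":0,"rz":0,"x":0,"y":0.17,"z":0,"gripper":-1}
  ]
}}

```text
clock: 11.02
position: [0.5658, 0.0814, -0.0195]
tool_rot: [-1.571, -0.0, 1.363]
force: [-0.0, 1.4, 3.5]
grip_width: -0.0003
```

{"op": "arm_command", "data": {
  "moves": [
    {"rx":0,"ry":0,"rz":0,"x":0,"y":0.04,"z":0,"gripper":-1},
    {"rx":0,"ry":0,"rz":0,"x":0,"y":0.04,"z":0,"gripper":-1}
  ]
}}

```text
clock: 11.18
position: [0.5659, 0.0814, -0.0196]
tool_rot: [-1.571, -0.0, 1.363]
force: [-2.9, 0.5, 7.6]
grip_width: -0.0003
```

{"op": "arm_command", "data": {
  "moves": [
    {"rx":0,"ry":0,"rz":0,"x":0,"y":0.03,"z":0,"gripper":-1},
    {"rx":0,"ry":0,"rz":0,"x":0,"y":0.03,"z":0,"gripper":-1}
  ]
}}

```text
clock: 11.35
position: [0.5659, 0.0814, -0.0196]
tool_rot: [-1.571, -0.0, 1.363]
force: [-3.9, 1.2, 14.2]
grip_width: 0.0003
```

{"op": "arm_command", "data": {
  "moves": [
    {"rx":0,"ry":0,"rz":0,"x":0,"y":-0.5,"z":0,"gripper":-1},
    {"rx":0,"ry":0,"rz":0,"x":0,"y":-1.5,"z":0,"gripper":-1},
    {"rx":0,"ry":0,"rz":0,"x":0,"y":-3,"z":0,"gripper":-1},
    {"rx":0,"ry":0,"rz":0,"x":0,"y":-5,"z":0,"gripper":-1},
    {"rx":0,"ry":0,"rz":0,"x":0,"y":-7,"z":0,"gripper":-1}
  ]
}}

```text
clock: 11.77
position: [0.5656, 0.0811, 0.051]
tool_rot: [-1.57, 0.0, 1.363]
force: [0.1, 1.2, 0.6]
grip_width: -0.0002
```

{"op": "arm_command", "data": {
  "moves": [
    {"rx":0,"ry":0,"rz":0,"x":0,"y":-2,"z":0,"gripper":-1},
    {"rx":0,"ry":0,"rz":0,"x":0,"y":-4,"z":0,"gripper":-1},
    {"rx":0,"ry":0,"rz":0,"x":0,"y":-6,"z":0,"gripper":-1},
    {"rx":0,"ry":0,"rz":0,"x":0,"y":-8,"z":0,"gripper":-1},
    {"rx":0,"ry":0,"rz":0,"x":0,"y":-9,"z":0,"gripper":-1}
  ]
}}

```text
clock: 12.18
position: [0.5666, 0.0813, 0.1427]
tool_rot: [-1.573, -0.001, 1.363]
force: [-0.1, -0.0, -0.1]
grip_width: 0.0002
```

{"op": "arm_command", "data": {
  "moves": [
    {"rx":0,"ry":0,"rz":0,"x":2,"y":-2,"z":0,"gripper":-1},
    {"rx":0,"ry":0,"rz":0,"x":4,"y":-3,"z":0,"gripper":-1},
    {"rx":0,"ry":0,"rz":0,"x":6,"y":-3,"z":0,"gripper":-1},
    {"rx":0,"ry":0,"rz":0,"x":8,"y":-3,"z":0,"gripper":-1},
    {"rx":0,"ry":0,"rz":0,"x":9,"y":-3,"z":0,"gripper":-1}
  ]
}}

```text
clock: 12.6
position: [0.5844, 0.1719, 0.1699]
tool_rot: [-1.571, -0.001, 1.365]
force: [1.3, 0.6, -0.3]
grip_width: -0.0003
```

```bash
python3 - <<'E'
from h import *
from scipy.spatial.transform import Rotation as Ro
loc()
a=np.radians(-11.9); c,sn=np.cos(a),np.sin(a)
for n in("scene","top"):
    im,d=bot.grab_frame(n); cv2.imwrite(f"pics/{n}_end.png",im[:,:,::-1])
    z0=np.load(n+"0.npz")
    print(n,[(r['p'],r['box']) for r in bot.spot_in("tray",n)[:2]])
    for nm,dd in(('before',z0['d']),('after',d)):
        W=cloud(n,dd).reshape(-1,3); L=(W[:,:2]-[.523,.117])@np.array([[c,-sn],[sn,c]])*1000
        k=(dd.ravel()>0)&(abs(L[:,1])<40)&(W[:,2]>.02)&(W[:,2]<.056)&(L[:,0]<-60)&(L[:,0]>-150)
        print(nm,'tray front x',k.sum(),np.percentile(L[k,0],[2,10,50]).round(1))
        for y0 in (-65,-55,-45,-26,-8,8,20):
            k=(dd.ravel()>0)&(abs(L[:,1]-y0)<4)&(abs(L[:,0]-49)<15)
            print(y0,np.round(np.median(W[k,2])*1000,1),end=' | ')
        print()
loc()
E
```

```text
t 12.6 groove-frame mm x 0.7 y 66.6 z 169.9 F [ 1.31  0.6  -0.3 ] rot [-1.5707e+00 -8.0000e-04  1.3649e+00] w -0.0003
scene [(0.75, [263.1, 221.1, 295.9, 269.6]), (0.51, [262.4, 171.3, 395.5, 317.4])]
before tray front x 219 [-83.5 -81.8 -81. ]
-65 29.2 | -55 28.8 | -45 21.5 | -26 20.8 | -8 21.0 | 8 29.0 | 20 29.0 | 
after tray front x 580 [-112.3 -111.3  -91.2]
-65 29.3 | -55 28.6 | -45 14.9 | -26 15.0 | -8 14.9 | 8 292.7 | 20 422.9 | 
top []
before tray front x 68 [-83.  -82.  -78.2]
-65 30.8 | -55 29.6 | -45 22.4 | -26 22.4 | -8 22.2 | 8 30.5 | 20 30.8 | Traceback (most recent call last):
  File "<stdin>", line 12, in <module>
    return _quantile_unchecked(
        a, q, axis, out, overwrite_input, method, keepdims, weights)
    return _ureduce(a,
                    func=_quantile_ureduce_func,
    ...<5 lines>...
                    overwrite_input=overwrite_input,
                    method=method)
    r = func(a, **kwargs)
    result = _quantile(arr,
                       quantiles=q,
    ...<2 lines>...
                       out=out,
                       weights=wgt)
    slices_having_nans = np.isnan(arr[-1, ...])
                                  ~~~^^^^^^^^^
IndexError: index -1 is out of bounds for axis 0 with size 0
```

View pics/scene_end.png

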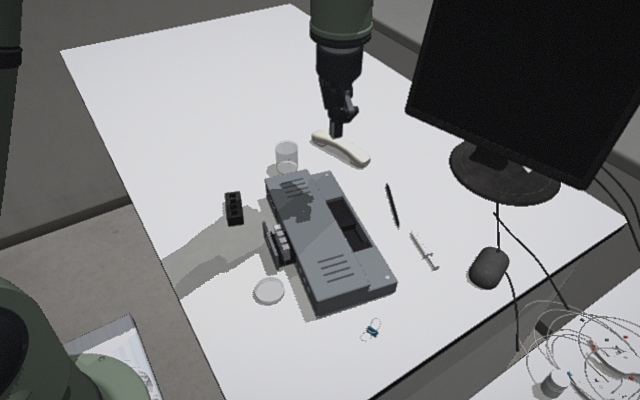

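View pics/top_end.png

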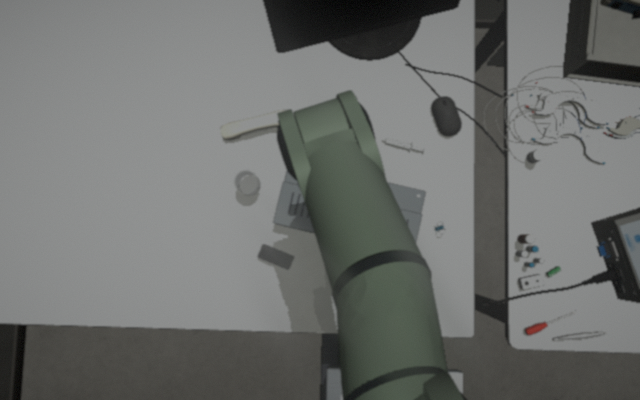

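{"op": "arm_command", "data": {
  "moves": [
    {"rx":0,"ry":0,"rz":0,"x":0,"y":0,"z":0,"gripper":-1},
    {"rx":0,"ry":0,"rz":0,"x":0,"y":0,"z":0,"gripper":-1},
    {"rx":0,"ry":0,"rz":0,"x":0,"y":0,"z":0,"gripper":-1}
  ]
}}

```text
clock: 13.05
position: [0.5844, 0.1685, 0.17]
tool_rot: [-1.571, 0.0, 1.362]
force: [-1.0, 0.8, 0.3]
grip_width: 0.0
```

```bash
python3 - <<'E'
from h import *
loc(); print(bot.job_done())
E
```

```text
t 13.05 groove-frame mm x 1.5 y 63.3 z 170.0 F [-1.    0.76  0.32] rot [-1.5709e+00  2.0000e-04  1.3619e+00] w 0.0
the job is handed in; nothing more can be done
None
```

The tray is out: I found the notch by feel, pressed the release plate to its stop, raised the hand clear, and handed the job in at about 13 s.

**Finding the notch:** I slid the shut fingertips along the groove floor from y ≈ +41 mm towards -y, pressing with about 4–7 N. Contact was lost between y ≈ -6 and -11 mm. The notch spans about y = -52 to 0 mm. I had already seen that span in the camera depth before feeling for it.

**Pressing:** At y ≈ -26 mm the plate was met 8 mm below the floor. It moved under about 3–4 N and stopped hard after 6 mm; I pressed it to 14 N there.

**Last checks:**
- **Plate:** in the scene camera it went from 21 to 15 mm, a drop of 6 mm.
- **Tray:** its front moved out about 29.5 mm, against 30 mm for fully out.
- **Loose things:** by eye in the scene picture, they are where they were.
- **Hand:** it is well above the reader, reads only sensor noise, and gripped nothing.

**What disagreed or failed:**
- **Finger length:** the shut fingertips really end about 35.5 mm behind the stated TCP (measured by contact; the two cameras suggested about 39). The first descent therefore met nothing at the height I expected, and I corrected for it.
- **First touch too hard:** the first contact with the rigid groove floor reached about 20 N before I backed off. The sliding itself was light.
- **Top camera:** the arm hid the tray from it at the end, so the final tray check rests on the scene camera alone.

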